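# Put the letter opener and the highlighter away in the slanted desk organiser

## Task

Tidy the desk tools into the slanted wooden organiser: slide the red-handled letter opener blade first into its thin red-rimmed slot until the handle rests against the wood, and slide the yellow highlighter, green cap first, into the square black-rimmed pocket right down to the bottom. Either may go first; leave both there, let go of them, and do not shift the other things on the desk.

Things in the scene. Friction and masses are not known exactly. Their poses are not given: they have to be found in the camera images.
- organiser: Fixed organiser: wooden block 140 mm wide (y), 50 thick, 95 long along its holes, slanting on a steel base 135 x 150 x 6 mm. Origin: centre of the base's underside, z up. The mouth face looks along its own +x (away from the robot, yaw up to 0.35 rad), 35 degrees above level; top at 102 mm, mouths 81 mm above the desk; slot at its y = +40 mm, pocket at y = -40 mm.
- slot: Slot for the opener, red rim. Origin: centre of its mouth, in the mouth face. z: straight out of the slot, 35 degrees above level (the way in is -z); y: along the slot's 31 mm width, level (the organiser's y); x: across its 8 mm thickness, down and outwards. 85 mm deep; mouth edges chamfered 3 mm.
- pocket: The organiser's pocket for the highlighter, black rim. Origin at the centre of its mouth, axes as for the slot. 25 mm wide (y) by 23 mm (x), 85 mm deep with a closed bottom; mouth chamfered 3 mm.
- opener: Loose letter opener, about 120 g, lying flat. Red handle 95 mm long (x), 24 wide (y), 22 high (z); steel blade 80 mm long, 26 wide, 4 thick, out of the handle's -x end at mid-height (11 mm up), narrowing to 14 mm over its last 20 mm. Origin: centre of the handle's underside; x from blade to handle, z up.
- opener_shoulder (a point): Centre of the handle's blade-side end face, where the blade comes out: 47.5 mm from the opener's origin along its -x, 11 mm up. When the opener is home it lies at the centre of the slot's mouth.
- highlighter: Loose flat-sided highlighter, about 50 g (varies), lying flat: 145 mm long (x), 20 mm wide (y), 18 mm high (z); yellow body, green cap on the -x end (52 mm), whose last 8 mm narrow to 15 x 13 mm. Origin at the centre of the underside; x from cap to plain end, z up.
- highlighter_tip (a point): Centre of the cap's end face: 72.5 mm from the highlighter's origin along its -x, 9 mm up. When home it is 85 mm down the pocket and 60 mm of the highlighter stand out.
- stapler: Bystander: loose blue and grey stapler, 38 x 135 x 47 mm (long in y), origin at the centre of its underside.
- tape_roll: Bystander: loose brown tape roll lying flat, 96 mm across, 48 mm high, origin at the centre of its underside.
- mug: Bystander: white mug, 82 mm across and 95 mm high, handle at +y, origin at the centre of its underside.
- calculator: Bystander: grey desk calculator lying flat, 150 (x) x 85 x 16 mm, origin at the centre of its underside.
- hole_punch: Bystander: grey and green hole punch, about 95 x 125 x 64 mm, origin at the centre of its underside.
- product_box: Bystander: closed white and red product box 140 x 170 x 90 mm, origin at the centre of its underside.
Mind the look-alikes: they are no part of the job. Leave any purple look-alike of the highlighter alone. Several things have the shape of the opener; the one meant has the colours described above.

How it is judged:
By the outcome, as a careful person would: the job done as asked, in the order asked, and still so for the second after the job is handed in, with the robot touching nothing.
It also fails if it takes over 70 s, if anything falls off the work surface, if the arm or the gripper's body presses on something with over 40 N, if the wrist force passes 120 N, or if a joint passes its speed limit or range.

## Robot

A 6-joint arm with a two-finger parallel gripper is mounted at the origin on the work surface. World frame = base frame: x ahead of the robot, y to its left, z up, the work surface at z = 0. Lengths are in mm, angles in rad, forces in N, time in s.
With the tool pointing down it reaches from about 350 to 925 mm from the base axis. Payload 6.4 kg.
Tool frame: the origin (TCP) lies on the centre line of the jaws, within the pads' length; the fingertips stand 17 mm ahead of it and the grasp point (between the pads) lies 2 mm behind it (tcp_to_tips is the distance from the TCP to the fingertips, in mm); z points along the fingers, y is the line along which they close (so a half turn about z gives the same grasp; the last joint's range is limited). The gripper opens to 85 mm and grips with 20 to 120 N. Pads are 22 mm wide; open, the fingers measure 114 mm over their backs; the gripper's body (76 mm by 85 mm) begins 54 mm behind the grasp point. The pads swing forward as they close: fully open they stand 13 mm farther back than shut.
Start: joints at [0.974, 0.245, 1.558, -0, 1.339, -0.174], TCP at [266.704, 592.776, 248.29] pointing down, gripper open.
Joint ranges: [-3.13, 3.13], [-1.02, 2.26], [0.13, 2.54], [-0.95, 4.09], [0.21, 2.88], [-2.74, 2.74]. Speed limits (rad/s): [2.57, 2.57, 3.14, 3.14, 3.14, 3.14].

## Interface

Orientations are given as a rotation vector (axis times angle).
In Python, from rig import observe, get_image, get_calibration, hand_in, tcp_to_tips gives the robot as it stands.
- The arm moves only by the shell command python3 -m pendant 'ROWS' [FORCE]. ROWS is JSON, a list of rows, each an object of numbers: "tx", "ty", "tz": the shift along the tool's x, y, z in cm; "ax", "ay", "az": the turn, a rotation vector about the tool's x, y, z in rad; "fingers": the closure in counts, from 0 (fully open) to 255 (shut). A call has 1 to 10 rows; each row is the pose to reach, as a shift and turn from the pose commanded when the call began, along the tool's axes at that moment; what a row does not reach only later rows make up. A row lasts 1/8 s, in which the tool goes at most 62.5 mm and 10.7 degrees, less where a joint would pass 70% of its speed; a pose out of reach is approached as far as the arm can. A call with a gripper value outside its range is refused whole. The fingers move at their own pace and stop on an object; FORCE is the grip in N (left out, the last holds). Time passes only in rows, so rows that repeat a pose let the fingers close. It gives the time, the measured TCP pose, the force, the opening and the grip force at its end, in the units of the state.
- observe(): the state, without advancing time (a new reading comes with each control period).
- get_image(name): name is "scene" or "top" or "wrist"; returns the picture (400x640x3 uint8, red, green, blue); there is no depth.
- get_calibration(name): a dict with "K" (3x3 intrinsics, pixels), "pose" (4x4, takes a point from camera to world coordinates). Camera axes: x right, y up, looking along -z (the intrinsics and any distortion apply to the point x, -y, -z); pixel columns grow to the right and rows downward; lengths in mm; the calibration is good to about 2 mm. A picture is of the moment at which its call begins: read the wrist's pose just before it. get_calibration takes no time and is no camera call; for the wrist camera it gives the pose at the moment of the call.
- hand_in(): hands the job in; it is judged then, once.
The state is a dict: "t": time; "joint_positions": joint angles; "qvel": joint speeds; "tau": joint torques, N m; "position": TCP position; "ee_rot": TCP orientation; "ft_force": force on the tool from outside, world axes, zero at the start; "moment": the same for the moment, N m; "grip_width": finger opening in mm; "gripper_force": force on a finger pad.
Only numpy, scipy, OpenCV 4.12 (cv2) and the standard library are available. Lean on these libraries where they do the work, as an engineer would, in place of code of your own. Each camera call takes 0.05 s, during which the arm holds its last target. There are 200 camera calls.

## Working session

There is one attempt and no reset: what is moved stays moved. The work goes in short steps, Python scripts to look and compute and a shell command to move; the robot and the scene stay as the last step left them, time stands still between calls to the robot, and variables do not carry over. Pictures are saved under pics/ and viewed, at most 10 in all, crops included, and the job is handed in when it is done.

```bash
ls; mkdir -p pics; python3 - <<'E'
from rig import *
import cv2
s=observe();print(s, tcp_to_tips)
for n in("scene","top"):
    cv2.imwrite(f"pics/{n}0.png",get_image(n)[:,:,::-1]);c=get_calibration(n);print(n,c)
print(get_calibration("wrist"))
E
```

```text
pics
{'t': 0.0, 'joint_positions': array([ 9.73900357e-01,  2.45817576e-01,  1.55902701e+00,  1.55842511e-05,
        1.33869925e+00, -1.74134682e-01]), 'qvel': array([-0.0004665 ,  0.00072061,  0.00056831, -0.00048439,  0.00014393,
        0.00098028]), 'tau': array([-1.41423893e-04, -4.29520369e+01, -3.26120031e+01, -1.87254800e-04,
        5.44960261e-03,  6.88603606e-06]), 'position': array([266.39162475, 592.32347357, 247.17106206]), 'ee_rot': array([-6.58985967e-01, -3.07093407e+00,  2.83033152e-03]), 'ft_force': array([-0.55983426, -0.2873089 ,  0.73508136]), 'moment': array([ 0.02036307, -0.02916093, -0.03176187]), 'gripper_force': 0.0, 'grip_width': 85.67259520037369} 17.0
scene {'K': array([[520.46730043,   0.        , 325.27016032],
       [  0.        , 520.46730043, 189.59124408],
       [  0.        ,   0.        ,   1.        ]]), 'pose': array([[ 8.76449677e-01, -2.66173810e-01,  4.01232434e-01,
         1.18648741e+03],
       [ 4.81484270e-01,  4.79348100e-01, -7.33756292e-01,
        -1.19657003e+03],
       [ 2.97670315e-03,  8.36287571e-01,  5.48282991e-01,
     
[... 433 characters left out ...]
 1.20103571e+01],
       [ 1.47762360e-02,  5.61979057e-02,  9.98310302e-01,
         1.40491390e+03],
       [ 0.00000000e+00,  0.00000000e+00,  0.00000000e+00,
         1.00000000e+00]])}
{'K': array([[281.86257459,   0.        , 321.91847272],
       [  0.        , 281.86257459, 196.19452791],
       [  0.        ,   0.        ,   1.        ]]), 'pose': array([[ 4.10839584e-01, -8.78953066e-01, -2.42182459e-01,
         2.05494850e+02],
       [ 9.11707159e-01,  3.95804109e-01,  1.10132478e-01,
         6.20156158e+02],
       [-9.44467005e-04, -2.66046263e-01,  9.63959799e-01,
         3.73020367e+02],
       [ 0.00000000e+00,  0.00000000e+00,  0.00000000e+00,
         1.00000000e+00]])}
```

View pics/scene0.png

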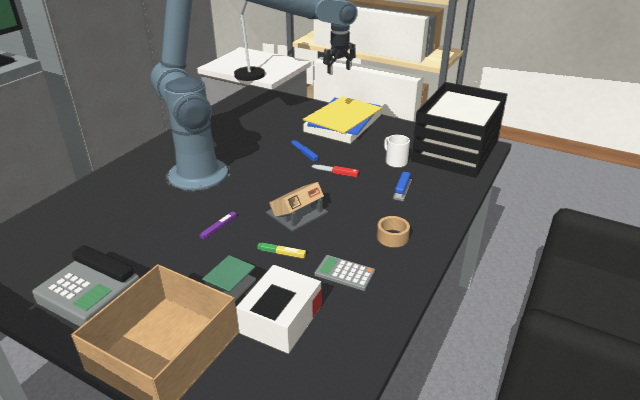

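View pics/top0.png

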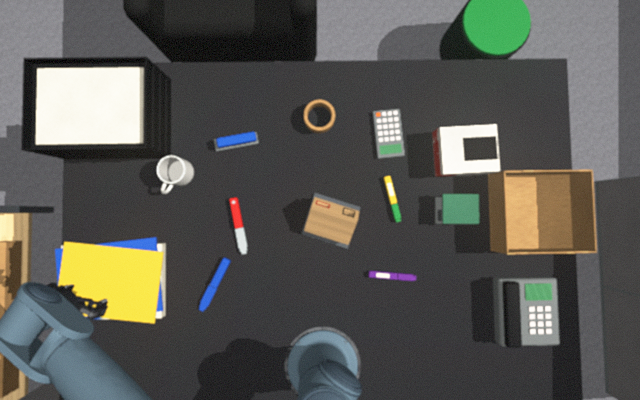

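The pictures show these candidates. For the opener: red-handled with the steel blade at top (237,222) / scene (338,170), and a blue one at top (214,285) / scene (305,150). For the highlighter: yellow with green cap at top (392,198) / scene (282,250), and a purple one at top (392,276). The organiser is at top (332,220), with a red-rimmed slot at (321,204) and a black-rimmed pocket at (349,212). I choose the red opener and the yellow highlighter.

```bash
cat > h.py <<'E'
import numpy as np, cv2
from scipy.spatial.transform import Rotation as R
from scipy.optimize import least_squares
from rig import *
def proj(c,P):
    P=np.atleast_2d(P);T=c["pose"];q=(P-T[:3,3])@T[:3,:3];q=q*[1,-1,-1]
    u=q@np.array(c["K"]).T;return u[:,:2]/u[:,2:]
def ray(c,uv):
    d=np.linalg.inv(c["K"])@np.array([uv[0],uv[1],1.]);d=d*[1,-1,-1];d=c["pose"][:3,:3]@d
    return c["pose"][:3,3],d/np.linalg.norm(d)
def atz(c,uv,z):
    o,d=ray(c,uv);return o+d*(z-o[2])/d[2]
def tri(obs): # [(cal,uv),...] -> point, ray distances
    A=np.zeros((3,3));b=np.zeros(3);L=[]
    for c,uv in obs:
        o,d=ray(c,uv);M=np.eye(3)-np.outer(d,d);A+=M;b+=M@o;L.append((o,M))
    p=np.linalg.solve(A,b);return p,[float(np.linalg.norm(M@(p-o))) for o,M in L]
HS=dict(red=[(0,8),(172,180)],yellow=[(24,33)],green=[(45,75)])
def mask(im,col,roi,smin=130,vmin=60):
    h=cv2.cvtColor(np.ascontiguousarray(im),cv2.COLOR_RGB2HSV);m=np.zeros(h.shape[:2],np.uint8)
    for a,b in HS[col]: m|=cv2.inRange(h,(a,smin,vmin),(b,255,255))
    k=np.zeros_like(m);x0,y0,x1,y1=roi;k[y0:y1,x0:x1]=m[y0:y1,x0:x1]
    n,l,s,_=cv2.connectedComponentsWithStats(k)
    return (l==1+np.argmax(s[1:,4])).astype(np.uint8)
def rect(m): return cv2.minAreaRect(cv2.findNonZero(m))
E
python3 - <<'E'
from h import *
t,s=[cv2.imread(f"pics/{n}0.png")[:,:,::-1] for n in("top","scene")]
ct,cs=get_calibration("top"),get_calibration("scene")
for n,col,rt,rs in[("opener","red",(215,185,260,265),(300,155,365,185)),("hl","yellow",(375,165,410,230),(250,235,310,265)),("hlcap","green",(375,165,410,230),(250,235,310,265)),("slotrim","red",(305,190,340,215),(270,180,330,220))]:
    a,b=rect(mask(t,col,rt)),rect(mask(s,col,rs));print(n,np.round(a[0]),np.round(a[1]),np.round(b[0]),*tri([(ct,a[0]),(cs,b[0])]))
for n,s_ in (("org",2),):
    im=np.hstack([cv2.resize(t[170:270,205:420],None,fx=3.7,fy=3.7,interpolation=2)]);cv2.imwrite("pics/c1.png",im[:,:,::-1])
E
```

```text
opener [236. 212.] [31. 10.] [345. 171.] [471.0514759  262.09464473   9.3192367 ] [0.6758099260024526, 0.6758099260025191]
hl [392. 199.] [9. 7.] [290. 252.] [ 517.2457019 -218.1009491    1.6862401] [15.597672336258473, 15.597672336258343]
hlcap [396. 213.] [17.  7.] [266. 247.] [ 461.90915459 -235.31213732    8.51075479] [0.984823791145833, 0.9848237911456165]
slotrim [328. 206.] [1. 0.] [313. 192.] [489.92310347 -19.78725913  87.76452664] [8.579555416857588, 8.579555416857476]
```

View pics/c1.png

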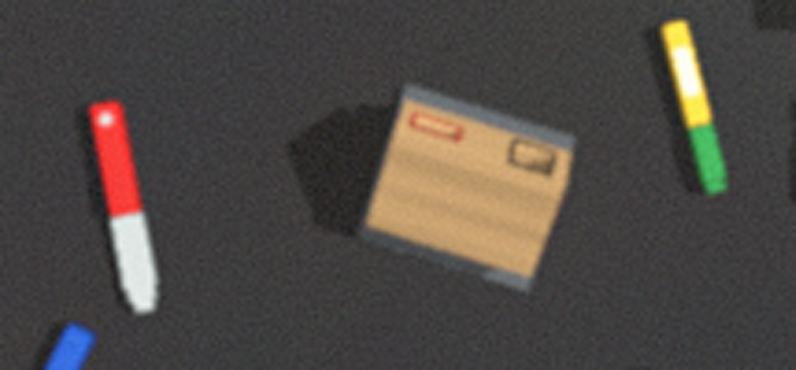

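```bash
cat >> h.py <<'E'
def TR(yaw,tilt=0): # tool x at azimuth yaw (down-pointing), then tilted by tilt so that tool z = (sin t,0,-cos t) in yaw frame
    return R.from_euler("ZY",[yaw,-tilt])*R.from_matrix(np.diag([1.,-1,-1]))
def rel(P,Rt):
    s=observe();R0=R.from_rotvec(s["ee_rot"])
    d=R0.inv().apply(np.array(P)-s["position"])/10;r=(R0.inv()*Rt).as_rotvec()
    print("cm",np.round(d,2),"rad",np.round(r,3),"dist",round(float(np.linalg.norm(d)*10)),"deg",round(float(np.degrees(np.linalg.norm(r)))))
def st():
    s=observe();print("t",round(s["t"],2),"pos",np.round(s["position"],1),"R",np.round(R.from_rotvec(s["ee_rot"]).as_matrix(),3).tolist(),"F",np.round(s["ft_force"],1),"w",round(s["grip_width"],1),"g",round(s["gripper_force"],1),"q",np.round(s["joint_positions"],2));return s
E
python3 -c "
from h import *
print(TR(0,.61).apply([0,0,1]));rel([520,-20,250],TR(-.28))"
```

```text
[ 0.57286746  0.         -0.81964802]
cm [-48.25 -45.44  -0.21] rad [-1.000e-03  3.000e-03  2.999e+00] dist 663 deg 172
```

```bash
python3 -m pendant '[{"tx":-24,"ty":-22,"az":1.5},{"tx":-24,"ty":-22,"az":1.5},{"tx":-24,"ty":-22,"az":1.5},{"tx":-24,"ty":-22,"az":1.5},{"tx":-24,"ty":-22,"az":1.5},{"tx":-24,"ty":-22,"az":1.5},{"tx":-24,"ty":-22,"az":1.5},{"tx":-24,"ty":-22,"az":1.5},{"tx":-24,"ty":-22,"az":1.5},{"tx":-24,"ty":-22,"az":1.5}]' 40; python3 -c "
from h import *
rel([520,-20,250],TR(-.28))"
```

```text
cm [-48.25 -45.44  -0.21] rad [-1.000e-03  3.000e-03  2.999e+00] dist 663 deg 172schema error: expected keys tx, ty, tz, ax, ay, az, fingers
```

```bash
python3 -m pendant '[{"tx":-24,"ty":-22,"tz":0,"ax":0,"ay":0,"az":1.5,"fingers":0},{"tx":-24,"ty":-22,"tz":0,"ax":0,"ay":0,"az":1.5,"fingers":0},{"tx":-24,"ty":-22,"tz":0,"ax":0,"ay":0,"az":1.5,"fingers":0},{"tx":-24,"ty":-22,"tz":0,"ax":0,"ay":0,"az":1.5,"fingers":0},{"tx":-24,"ty":-22,"tz":0,"ax":0,"ay":0,"az":1.5,"fingers":0},{"tx":-24,"ty":-22,"tz":0,"ax":0,"ay":0,"az":1.5,"fingers":0},{"tx":-24,"ty":-22,"tz":0,"ax":0,"ay":0,"az":1.5,"fingers":0},{"tx":-24,"ty":-22,"tz":0,"ax":0,"ay":0,"az":1.5,"fingers":0},{"tx":-24,"ty":-22,"tz":0,"ax":0,"ay":0,"az":1.5,"fingers":0},{"tx":-24,"ty":-22,"tz":0,"ax":0,"ay":0,"az":1.5,"fingers":0}]' 40; python3 -c "
from h import *
st();rel([520,-20,250],TR(-.28))"
```

```text
t: 1.35
position: [395.1, 293.7, 248.0]
ee_rot: [-2.574, -1.802, 0.001]
ft_force: [0.0, -0.5, 0.3]
grip_width: 85.2
gripper_force: 0.0
t 1.35 pos [395.1 293.7 248. ] R [[0.342, 0.94, -0.0], [0.94, -0.342, -0.0], [-0.0, -0.0, -1.0]] F [ 0.  -0.5  0.3] w 85.2 g 0.0 q [ 0.41 -0.13  1.95 -0.    1.32  0.76]
cm [-25.2   22.47  -0.19] rad [-0.     0.     1.502] dist 338 deg 86
```

```bash
python3 -m pendant '[{"tx":-25.2,"ty":22.5,"tz":0,"ax":0,"ay":0,"az":1.5,"fingers":0},{"tx":-25.2,"ty":22.5,"tz":0,"ax":0,"ay":0,"az":1.5,"fingers":0},{"tx":-25.2,"ty":22.5,"tz":0,"ax":0,"ay":0,"az":1.5,"fingers":0},{"tx":-25.2,"ty":22.5,"tz":0,"ax":0,"ay":0,"az":1.5,"fingers":0},{"tx":-25.2,"ty":22.5,"tz":0,"ax":0,"ay":0,"az":1.5,"fingers":0},{"tx":-25.2,"ty":22.5,"tz":0,"ax":0,"ay":0,"az":1.5,"fingers":0},{"tx":-25.2,"ty":22.5,"tz":0,"ax":0,"ay":0,"az":1.5,"fingers":0},{"tx":-25.2,"ty":22.5,"tz":0,"ax":0,"ay":0,"az":1.5,"fingers":0},{"tx":-25.2,"ty":22.5,"tz":0,"ax":0,"ay":0,"az":1.5,"fingers":0},{"tx":-25.2,"ty":22.5,"tz":0,"ax":0,"ay":0,"az":1.5,"fingers":0}]'; python3 -c "
from h import *
import pickle
s=st();c=get_calibration('wrist');im=get_image('wrist');cv2.imwrite('pics/w1.png',im[:,:,::-1]);pickle.dump(c,open('w1.pkl','wb'))
print(proj(c,[[471,262,11],[470,-230,9],[530,-20,81]]))"
```

```text
t: 2.6
position: [519.6, -20.3, 248.2]
ee_rot: [3.111, -0.434, -0.0]
ft_force: [0.3, 0.4, -0.9]
grip_width: 85.2
gripper_force: 0.0
t 2.6 pos [519.6 -20.3 248.2] R [[0.962, -0.274, -0.0], [-0.274, -0.962, 0.0], [-0.0, 0.0, -1.0]] F [ 0.3  0.4 -0.9] w 85.2 g 0.0 q [-0.26 -0.06  1.89 -0.    1.32  1.59]
[[141.03580224 257.98578246]
 [487.53167818 164.28232569]
 [319.27719248 175.06191944]]
```

View pics/w1.png

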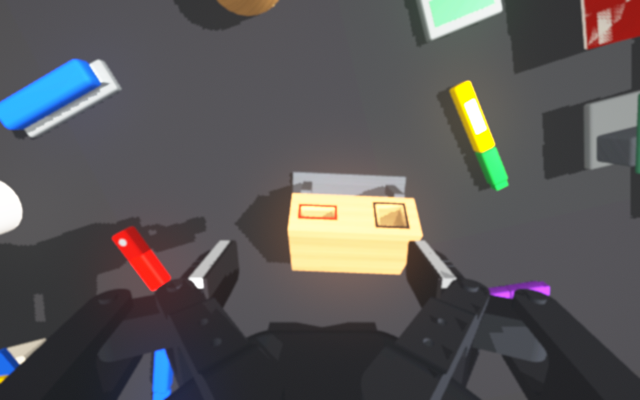

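The wrist view shows the slot at (318,212), the pocket at (391,215), the highlighter at (480,135) and the opener at (140,258). I'll move back and lower for a second view.

```bash
python3 -m pendant '[{"tx":-6,"ty":0,"tz":5.5,"ax":0,"ay":0,"az":0,"fingers":0},{"tx":-6,"ty":0,"tz":5.5,"ax":0,"ay":0,"az":0,"fingers":0},{"tx":-6,"ty":0,"tz":5.5,"ax":0,"ay":0,"az":0,"fingers":0},{"tx":-6,"ty":0,"tz":5.5,"ax":0,"ay":0,"az":0,"fingers":0}]'; python3 -c "
from h import *
import pickle
s=st();c=get_calibration('wrist');im=get_image('wrist');cv2.imwrite('pics/w2.png',im[:,:,::-1]);pickle.dump(c,open('w2.pkl','wb'))
c1=pickle.load(open('w1.pkl','rb'));i1=cv2.imread('pics/w1.png')
u=proj(c,[[510,-30,75]])[0].astype(int);print(u)
a=cv2.resize(i1[165:280,275:435],None,fx=5,fy=5,interpolation=2)
x0=max(u[0]-100,0);y0=max(u[1]-70,0);print(x0,y0)
b=cv2.resize(im[y0:y0+150,x0:x0+200,::-1],None,fx=4,fy=4,interpolation=2)
cv2.imwrite('pics/c2.png',a);cv2.imwrite('pics/c3.png',b)"
```

```text
t: 3.15
position: [463.3, -4.2, 194.7]
ee_rot: [3.11, -0.439, 0.004]
ft_force: [-0.2, -0.3, 0.9]
grip_width: 85.4
gripper_force: 0.0
t 3.15 pos [463.3  -4.2 194.7] R [[0.961, -0.277, 0.003], [-0.277, -0.961, -0.001], [0.003, -0.0, -1.0]] F [-0.2 -0.3  0.9] w 85.4 g 0.0 q [-0.25 -0.15  2.07 -0.    1.22  1.6 ]
[336 137]
236 67
```

View pics/c2.png

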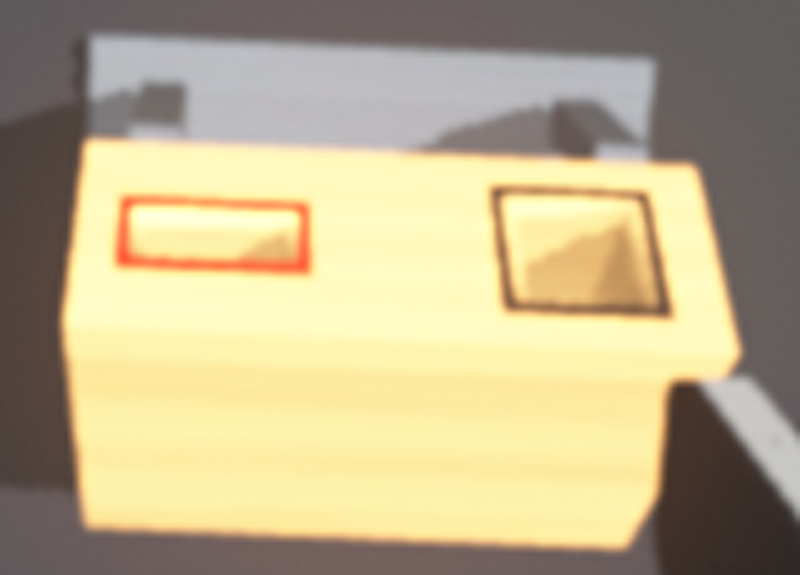

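View pics/c3.png

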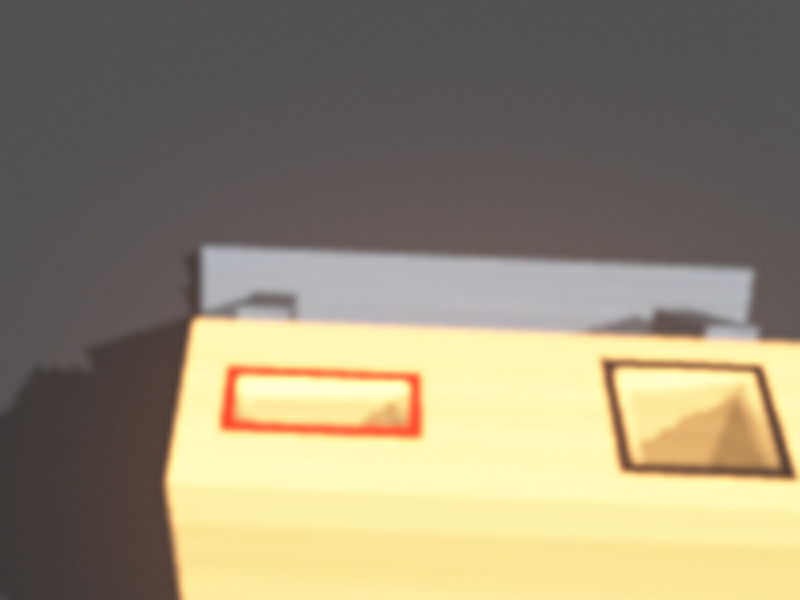

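```bash
cat > org.py <<'E'
from h import *
import pickle
c1,c2=[pickle.load(open(f,'rb')) for f in('w1.pkl','w2.pkl')]
S1=[(121,198),(309,204),(310,272),(116,265)];P1=[(491,187),(652,193),(671,315),(508,309)]
S2=[(228,366),(421,373),(419,437),(221,430)];P2=[(603,360),(763,367),(793,475),(624,469)]
f=lambda L,k,o:(np.array(L)+.5)/k-.5+o
U1=f(S1+P1,5,(275,165));U2=f(S2+P2,4,(236,67))
sg=np.array([(1,1),(-1,1),(-1,-1),(1,-1)]) # (y sign, slot-x sign): image up = slot +x (down/out)
def frame(yaw,t): # columns x,y,z of slot frame
    r=R.from_euler("z",yaw);return r.apply(np.array([[np.sin(t),0,-np.cos(t)],[0,1,0],[np.cos(t),0,np.sin(t)]])).T
def pts(p):
    F=frame(p[3],p[8]);o=[]
    for y0,hy,hx in((40,p[4],p[5]),(-40,p[6],p[7])):
        for a,b in sg:o.append(p[:3]+F@[b*hx,y0+a*hy,0])
    return np.array(o)
def res(p):
    q=pts(p);return np.r_[(proj(c1,q)-U1).ravel(),(proj(c2,q)-U2).ravel(),(p[8]-np.radians(35))*30]
s=least_squares(res,[530,-30,81,-.28,18,7,15,14,.61])
p=s.x;print(np.round(p,2),"rms",np.sqrt(np.mean(s.fun**2)),"tilt",np.degrees(p[8]))
def res2(q):return res(np.r_[q,np.radians(35)])
s2=least_squares(res2,p[:8]);p=s2.x;print("fixed35",np.round(p,2),np.sqrt(np.mean(s2.fun**2)))
F=frame(p[3],np.radians(35));print("slot",p[:3]+F@[0,40,0],"pocket",p[:3]+F@[0,-40,0]);print([tri([(c1,U1[i*4:i*4+4].mean(0)),(c2,U2[i*4:i*4+4].mean(0))])for i in(0,1)])
E
python3 org.py
```

```text
[ 4.7934e+02 -4.4960e+01  8.1970e+01 -3.2000e-01  2.0860e+01  9.3500e+00
  1.7680e+01  1.6150e+01  6.2000e-01] rms 0.27185536447841785 tilt 35.62112265041671
fixed35 [ 4.7934e+02 -4.4960e+01  8.1950e+01 -3.2000e-01  2.0860e+01  9.4300e+00
  1.7680e+01  1.6280e+01] 0.28029362990136336
slot [491.93107171  -6.99402359  81.95162486] pocket [466.74310585 -82.9253503   81.95162486]
[(array([491.79652451,  -6.91172334,  81.9469274 ]), [0.04350133162588484, 0.04350133162587195]), (array([466.08906517, -83.02421638,  81.56701573]), [0.08485066152875136, 0.08485066152885765])]
```

```bash
python3 -c "
from h import *
rel([400,250,190],TR(.18))"
```

```text
cm [-13.15 -22.67   0.45] rad [ 0.001 -0.003 -0.461] dist 262 deg 26
```

```bash
python3 -m pendant '[{"tx":-13,"ty":-22.7,"tz":0.4,"ax":0,"ay":0,"az":-0.46,"fingers":0},{"tx":-13,"ty":-22.7,"tz":0.4,"ax":0,"ay":0,"az":-0.46,"fingers":0},{"tx":-13,"ty":-22.7,"tz":0.4,"ax":0,"ay":0,"az":-0.46,"fingers":0},{"tx":-13,"ty":-22.7,"tz":0.4,"ax":0,"ay":0,"az":-0.46,"fingers":0},{"tx":-13,"ty":-22.7,"tz":0.4,"ax":0,"ay":0,"az":-0.46,"fingers":0},{"tx":-13,"ty":-22.7,"tz":0.4,"ax":0,"ay":0,"az":-0.46,"fingers":0},{"tx":-13,"ty":-22.7,"tz":0.4,"ax":0,"ay":0,"az":-0.46,"fingers":0},{"tx":-13,"ty":-22.7,"tz":0.4,"ax":0,"ay":0,"az":-0.46,"fingers":0}]'; python3 -c "
from h import *
import pickle
s=st();c=get_calibration('wrist');im=get_image('wrist');cv2.imwrite('pics/w3.png',im[:,:,::-1]);pickle.dump(c,open('w3.pkl','wb'))
u=proj(c,[[471,262,15]])[0].astype(int);print(u)
m=mask(im,'red',(u[0]-70,max(u[1]-70,0),u[0]+70,u[1]+70));print(rect(m),m.sum())"
```

```text
t: 4.2
position: [400.8, 249.2, 189.4]
ee_rot: [3.129, 0.277, 0.0]
ft_force: [-0.6, -0.1, -0.2]
grip_width: 85.3
gripper_force: 0.0
t 4.2 pos [400.8 249.2 189.4] R [[0.984, 0.176, 0.0], [0.176, -0.984, -0.0], [0.0, 0.0, -1.0]] F [-0.6 -0.1 -0.2] w 85.3 g 0.0 q [ 0.32 -0.12  2.05 -0.    1.21  1.71]
[321 114]
((323.0, 112.5), (97.0, 26.0), 90.0) 2363
```

View pics/w3.png

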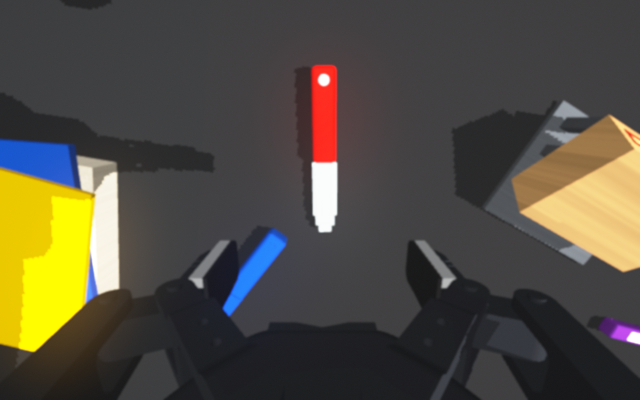

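```bash
python3 -m pendant '[{"tx":1.5,"ty":0,"tz":4,"ax":0,"ay":0,"az":0,"fingers":0},{"tx":1.5,"ty":0,"tz":4,"ax":0,"ay":0,"az":0,"fingers":0},{"tx":1.5,"ty":0,"tz":4,"ax":0,"ay":0,"az":0,"fingers":0}]' >/dev/null; cat > op.py <<'E'
from h import *
import pickle
def fit(views,col,L,W,H,x0,xm):
    # top-face rectangle of the coloured part (seen from above), centre xm along object's x
    U=[cv2.boxPoints(rect(m)) for c,m in views]
    def corners(p):
        r=R.from_euler("z",p[2]);return np.array([p[0],p[1],p[3]])+r.apply([[a*L/2,b*W/2,0] for a in(-1,1) for b in(-1,1)])
    def res(p):
        e=[]
        for (c,m),u in zip(views,U):
            q=proj(c,corners(p)); D=np.linalg.norm(u[:,None]-q[None],axis=2); e.append((u[D.argmin(0)]-q).ravel())
        return np.concatenate(e)
    s=least_squares(res,x0);return s.x,np.sqrt(np.mean(s.fun**2))
E
python3 - <<'E'
from op import *
s=st();c4=get_calibration('wrist');im=get_image('wrist');cv2.imwrite('pics/w4.png',im[:,:,::-1]);pickle.dump(c4,open('w4.pkl','wb'))
c3=pickle.load(open('w3.pkl','rb'));i3=cv2.imread('pics/w3.png')[:,:,::-1]
V=[]
for c,i in((c3,i3),(c4,im)):
    u=proj(c,[[471,262,15]])[0].astype(int);m=mask(i,'red',(u[0]-100,max(u[1]-120,0),u[0]+100,u[1]+120),100,40);print(rect(m));V.append((c,m))
for v in([V[0]],[V[1]],V):
    p,e=fit(v,'red',95,24,22,[471,262,.18,20],0);print(np.round(p,3),"rms",e)
print(atz(c3,(325,232),11))
E
```

```text
t 4.62 pos [415.1 252.8 150. ] R [[0.984, 0.177, 0.0], [0.177, -0.984, 0.0], [0.0, -0.0, -1.0]] F [ 0.  -0.1 -0.4] w 85.4 g 0.0 q [ 0.31 -0.03  2.05  0.    1.12  1.71]
((323.5, 113.0), (98.0, 27.0), 90.0)
((319.0, 129.5), (109.0, 42.0), 90.0)
[4.70823e+02 2.60191e+02 1.77000e-01 2.09610e+01] rms 1.1647151655636478
[4.69864e+02 2.65238e+02 1.75000e-01 2.55320e+01] rms 5.211691001365352
[4.70223e+02 2.63046e+02 1.76000e-01 2.37110e+01] rms 4.260698712151023
[342.9745821  235.45685943  11.        ]
```

```bash
python3 - <<'E'
from op import *
V=[]
for k in(3,4):
    c=pickle.load(open(f'w{k}.pkl','rb'));i=cv2.imread(f'pics/w{k}.png')[:,:,::-1]
    u=proj(c,[[471,262,15]])[0].astype(int)
    for sm,vm in((150,100),(170,130)):
        m=mask(i,'red',(u[0]-100,max(u[1]-120,0),u[0]+100,u[1]+120),sm,vm);print(k,sm,rect(m),m.sum())
    ys,xs=np.nonzero(m);print([ (y,xs[ys==y].min(),xs[ys==y].max()) for y in range(ys.min()+2,ys.max(),12)])
    V.append((c,m))
for v in([V[0]],[V[1]],V):
    p,e=fit(v,'red',95,24,22,[471,262,.18,20],0);print(np.round(p,3),"rms",e)
E
```

```text
3 150 ((323.5, 113.0), (96.0, 25.0), 90.0) 2325
3 170 ((323.5, 113.0), (96.0, 25.0), 90.0) 2263
[(67, np.int64(312), np.int64(335)), (79, np.int64(311), np.int64(336)), (91, np.int64(312), np.int64(336)), (103, np.int64(312), np.int64(336)), (115, np.int64(312), np.int64(336)), (127, np.int64(312), np.int64(336)), (139, np.int64(312), np.int64(336)), (151, np.int64(313), np.int64(336))]
4 150 ((324.5, 129.0), (108.0, 29.0), 90.0) 2932
4 170 ((325.0, 129.5), (107.0, 28.0), 90.0) 2842
[(78, np.int64(312), np.int64(338)), (90, np.int64(311), np.int64(339)), (102, np.int64(311), np.int64(339)), (114, np.int64(311), np.int64(339)), (126, np.int64(311), np.int64(339)), (138, np.int64(312), np.int64(339)), (150, np.int64(312), np.int64(339)), (162, np.int64(312), np.int64(339)), (174, np.int64(313), np.int64(338))]
[4.71000e+02 2.60191e+02 1.77000e-01 1.37640e+01] rms 0.6852861931635418
[4.70523e+02 2.59960e+02 1.80000e-01 1.34120e+01] rms 0.722327741772758
[4.70737e+02 2.60064e+02 1.79000e-01 1.37440e+01] rms 0.7343563745712792
```

```bash
python3 -m pendant '[{"tx":5.6,"ty":0.27,"tz":4,"ax":0,"ay":0,"az":0,"fingers":0},{"tx":5.6,"ty":0.27,"tz":8,"ax":0,"ay":0,"az":0,"fingers":0},{"tx":5.6,"ty":0.27,"tz":11,"ax":0,"ay":0,"az":0,"fingers":0},{"tx":5.6,"ty":0.27,"tz":12.5,"ax":0,"ay":0,"az":0,"fingers":0},{"tx":5.6,"ty":0.27,"tz":13,"ax":0,"ay":0,"az":0,"fingers":0},{"tx":5.6,"ty":0.27,"tz":13,"ax":0,"ay":0,"az":0,"fingers":100},{"tx":5.6,"ty":0.27,"tz":13,"ax":0,"ay":0,"az":0,"fingers":140},{"tx":5.6,"ty":0.27,"tz":13,"ax":0,"ay":0,"az":0,"fingers":140}]' 40; python3 -c "
from h import *
st()"
```

```text
t: 5.68
position: [471.0, 260.5, 20.2]
ee_rot: [-3.129, -0.281, -0.003]
ft_force: [0.3, 0.4, -0.1]
grip_width: 38.6
gripper_force: 0.0
t 5.67 pos [471.  260.5  20.2] R [[0.984, 0.178, 0.002], [0.178, -0.984, 0.0], [0.002, -0.0, -1.0]] F [ 0.3  0.4 -0.1] w 38.6 g 0.0 q [ 0.29  0.32  1.95 -0.    0.87  1.69]
```

```bash
python3 -m pendant '[{"tx":0,"ty":0,"tz":0,"ax":0,"ay":0,"az":0,"fingers":230},{"tx":0,"ty":0,"tz":0,"ax":0,"ay":0,"az":0,"fingers":230},{"tx":0,"ty":0,"tz":0,"ax":0,"ay":0,"az":0,"fingers":230},{"tx":0,"ty":0,"tz":0,"ax":0,"ay":0,"az":0,"fingers":230},{"tx":0,"ty":0,"tz":0,"ax":0,"ay":0,"az":0,"fingers":230}]' 60; python3 - <<'E'
from op import *
s=st();c=get_calibration('wrist');im=get_image('wrist')
F=None
from scipy.spatial.transform import Rotation as R
yaw=-.32;t=np.radians(35)
M=TR(yaw,t);print(M.as_matrix().round(3))
slot=np.array([491.9,-7,82]);zs=M.apply([1,0,0]);print("slot z",zs)
# shoulder in tool frame: grasp at handle centre; shoulder -47.5 tool x, height 11 vs TCP 20.2 -> tool z +9.2
off=np.array([-47.5,0,9.2])
for d in(110,0): print(d,slot+zs*d-M.apply(off))
rel(slot+zs*120-M.apply(off),M)
E
```

```text
t: 6.3
position: [471.0, 260.6, 20.0]
ee_rot: [-3.129, -0.281, -0.002]
ft_force: [-0.3, -0.7, 6.3]
grip_width: 22.7
gripper_force: 60.7
t 6.3 pos [471.  260.6  20. ] R [[0.984, 0.178, 0.001], [0.178, -0.984, 0.0], [0.001, -0.0, -1.0]] F [-0.3 -0.7  6.3] w 22.7 g 60.7 q [0.29 0.32 1.95 0.   0.88 1.69]
[[ 0.778 -0.315  0.544]
 [-0.258 -0.949 -0.18 ]
 [ 0.574  0.    -0.819]]
slot z [ 0.77756813 -0.25767784  0.57357644]
110 [609.35795756 -45.92432269 179.87448753]
0 [523.8254629  -17.57976016 116.78107953]
cm [  8.9   33.01 -16.55] rad [-0.153  0.597  0.483] dist 380 deg 45
```

```bash
python3 -m pendant '[{"tx":0,"ty":0,"tz":-3,"ax":0,"ay":0,"az":0,"fingers":230},{"tx":0,"ty":0,"tz":-8,"ax":0,"ay":0,"az":0,"fingers":230},{"tx":0,"ty":0,"tz":-13,"ax":0,"ay":0,"az":0,"fingers":230},{"tx":0,"ty":0,"tz":-16,"ax":0,"ay":0,"az":0,"fingers":230},{"tx":0,"ty":0,"tz":-16,"ax":0,"ay":0,"az":0,"fingers":230},{"tx":0,"ty":0,"tz":-16,"ax":0,"ay":0,"az":0,"fingers":230}]' >/dev/null; python3 - <<'E'
from op import *
s=st();c=get_calibration('wrist');im=get_image('wrist');cv2.imwrite('pics/w5.png',im[:,:,::-1])
R0=R.from_rotvec(s["ee_rot"])
u=proj(c,s["position"]+R0.apply([[47.5,12,-2],[47.5,-12,-2],[0,0,-2],[47.5,12,20]]));print(u.round(1))
m=mask(im,'red',(250,100,400,330),150,100);ys,xs=np.nonzero(m);print(rect(m),ys.min(),ys.max(),[(y,xs[ys==y].min(),xs[ys==y].max()) for y in range(ys.min(),ys.max(),8)])
off=np.array([-47.5,0,9.2]);M=TR(-.32,np.radians(35));slot=np.array([491.9,-7,82]);zs=M.apply([1,0,0])
rel(slot+zs*120-M.apply(off),M)
E
```

```text
t 7.1 pos [469.3 260.  177.3] R [[0.984, 0.178, -0.003], [0.178, -0.984, -0.001], [-0.003, 0.0, -1.0]] F [-0.1  0.7 -2. ] w 22.4 g 59.8 q [ 0.29  0.06  1.9  -0.    1.18  1.69]
[[348.7 166.7]
 [294.5 166.7]
 [321.7 263.2]
 [344.9 159.6]]
((322.0, 244.5), (165.0, 52.0), 90.0) 162 327 [(162, np.int64(306), np.int64(337)), (170, np.int64(298), np.int64(346)), (178, np.int64(296), np.int64(348)), (186, np.int64(296), np.int64(348)), (194, np.int64(296), np.int64(348)), (202, np.int64(296), np.int64(347)), (210, np.int64(296), np.int64(347)), (218, np.int64(297), np.int64(347)), (226, np.int64(297), np.int64(347)), (234, np.int64(298), np.int64(346)), (242, np.int64(299), np.int64(345)), (250, np.int64(299), np.int64(345)), (258, np.int64(299), np.int64(345)), (266, np.int64(299), np.int64(344)), (274, np.int64(299), np.int64(344)), (282, np.int64(299), np.int64(346)), (290, np.int64(299), np.int64(346)), (298, np.int64(299), np.int64(346)), (306, np.int64(299), np.int64(346)), (314, np.int64(300), np.int64(346)), (322, np.int64(300), np.int64(345))]
cm [ 9.09 32.98 -0.9 ] rad [-0.151  0.602  0.484] dist 342 deg 45
```

```bash
python3 - <<'E'
from h import *
off=np.array([-47.5,0,9.2]);M=TR(-.32,np.radians(35));slot=np.array([491.9,-7,82]);zs=M.apply([1,0,0])
rel(slot+zs*155-M.apply(off),M)
E
```

```text
cm [11.6  34.35 -2.92] rad [-0.151  0.602  0.484] dist 364 deg 45
```

```bash
python3 -m pendant '[{"tx":4,"ty":5,"tz":-2.9,"ax":0,"ay":0,"az":0.1,"fingers":230},{"tx":8,"ty":10,"tz":-2.9,"ax":-0.03,"ay":0.12,"az":0.1,"fingers":230},{"tx":11.6,"ty":15,"tz":-2.9,"ax":-0.06,"ay":0.24,"az":0.2,"fingers":230},{"tx":11.6,"ty":20,"tz":-2.9,"ax":-0.09,"ay":0.36,"az":0.3,"fingers":230},{"tx":11.6,"ty":25,"tz":-2.9,"ax":-0.12,"ay":0.48,"az":0.4,"fingers":230},{"tx":11.6,"ty":30,"tz":-2.9,"ax":-0.151,"ay":0.602,"az":0.484,"fingers":230},{"tx":11.6,"ty":34.35,"tz":-2.9,"ax":-0.151,"ay":0.602,"az":0.484,"fingers":230},{"tx":11.6,"ty":34.35,"tz":-2.9,"ax":-0.151,"ay":0.602,"az":0.484,"fingers":230},{"tx":11.6,"ty":34.35,"tz":-2.9,"ax":-0.151,"ay":0.602,"az":0.484,"fingers":230}]' >/dev/null; python3 - <<'E'
from h import *
import pickle
s=st()
off=np.array([-47.5,0,9.2]);M=TR(-.32,np.radians(35));slot=np.array([491.9,-7,82]);zs=M.apply([1,0,0])
for d in(155,85): rel(slot+zs*d-M.apply(off),M)
c=get_calibration('wrist');im=get_image('wrist');cs=get_calibration('scene');i2=get_image('scene');it=get_image('top');ct=get_calibration('top')
tip=s['position']+R.from_rotvec(s['ee_rot']).apply(off+[-80,0,0])
print(tip,proj(cs,tip),proj(ct,tip),proj(ct,slot),proj(cs,slot))
u=proj(cs,tip)[0].astype(int)
a=cv2.resize(i2[u[1]-60:u[1]+60,u[0]-75:u[0]+75],None,fx=5,fy=5,interpolation=2)
cv2.imwrite('pics/w6.png',im[:,:,::-1]);cv2.imwrite('pics/c4.png',a[:,:,::-1]);cv2.imwrite('pics/t6.png',it[:,:,::-1]);print(u)
E
```

```text
t 8.28 pos [644.8 -56.7 206.3] R [[0.777, -0.315, 0.545], [-0.259, -0.949, -0.179], [0.574, -0.002, -0.819]] F [-0.3  0.5 -1. ] w 22.6 g 59.9 q [-0.25  0.03  1.96 -0.08  0.54  1.7 ]
cm [-0.05  0.09  0.04] rad [-0.002 -0.    -0.002] dist 1 deg 0
cm [-7.05  0.1   0.04] rad [-0.002 -0.    -0.002] dist 71 deg 0
[550.78321578 -25.28546929 125.60314594] [[326.64865473 187.80070559]] [[328.92368386 182.39295959]] [[322.59462508 203.41128929]] [[313.06232188 191.65831949]]
[326 187]
```

View pics/c4.png

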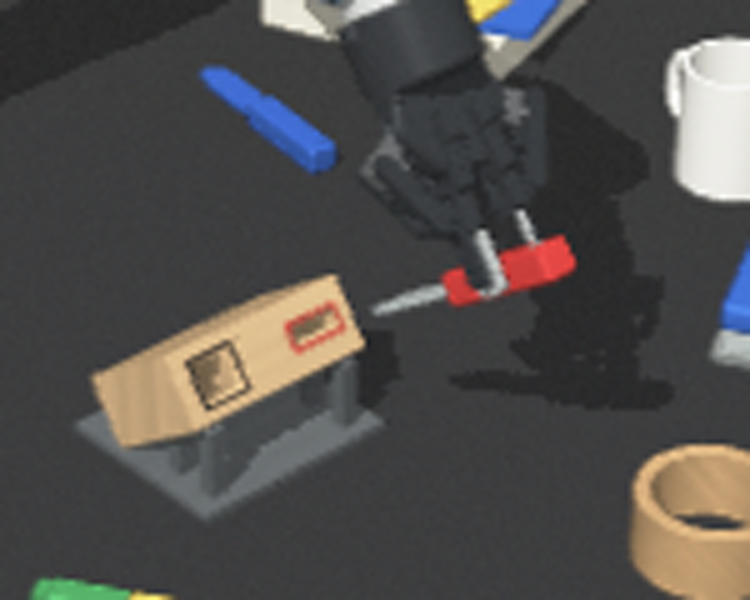

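The tip sits about 1 px low and left of the prediction, so I'll check whether the opener slipped in the grip and refine the tip from the scene and top cameras.

```bash
python3 - <<'E'
from h import *
s=observe();R0=R.from_rotvec(s['ee_rot'])
for f in('w5','w6'):
    im=cv2.imread(f'pics/{f}.png')[:,:,::-1];m=mask(im,'red',(250,100,400,330),150,100);ys,xs=np.nonzero(m)
    print(f,rect(m),[(y,xs[ys==y].min(),xs[ys==y].max()) for y in (170,190,210,230)])
cs,ct=get_calibration('scene'),get_calibration('top')
tip=s['position']+R0.apply([-127.5,0,9.2])
it=cv2.imread('pics/t6.png');
u=proj(ct,tip)[0];g=cv2.cvtColor(it,cv2.COLOR_BGR2GRAY)
x,y=u.round().astype(int);print(u);print(g[y-12:y+12,x-9:x+10])
E
```

```text
w5 ((322.0, 244.5), (165.0, 52.0), 90.0) [(170, np.int64(298), np.int64(346)), (190, np.int64(296), np.int64(348)), (210, np.int64(296), np.int64(347)), (230, np.int64(298), np.int64(346))]
w6 ((322.0, 244.5), (165.0, 52.0), 90.0) [(170, np.int64(297), np.int64(346)), (190, np.int64(296), np.int64(347)), (210, np.int64(297), np.int64(347)), (230, np.int64(298), np.int64(345))]
[328.69936019 182.14980137]
[[ 91 107 111 113 113 111 109 113 112 113 109 109 114 118 125 131 137 141
  143]
 [ 99 105 103 102 113 111 108 109 104 114 110 110 112 115 113 117 123 131
  144]
 [107 100  97  99 102 102 103 109 101 111 110 109 111 110 111 109 109 119
  130]
 [112 110 109 105 113 103  98 105 101 105 100 102 102 110 106 109 107 113
  113]
 [114 116 118 109 111 108 113 108 109 107 105 103 100 107 102 102 100 104
  101]
 [126 121 125 115 118 121 116 118 109 114 108 107 108 105 106 101 104 103
  101]
 [126 125 124 122 122 121 121 118 119 121 120 116 116 108 114 113 105 111
  107]
 [130 123 124 131 126 127 126 126 124 123 123 123 119 119 120 118 117 114
  116]
 [130 132 126 131 128 131 127 126 126 128 12
[... 552 characters left out ...]
 140 141 138 135 139 139 143 141 142 136 139
  136]
 [142 137 145 140 147 141 144 144 139 140 141 140 138 142 139 139 141 137
  138]
 [142 142 140 137 142 143 141 143 140 138 143 140 140 138 144 139 142 142
  142]
 [142 146 144 141 143 143 139 144 141 143 143 145 142 142 142 140 141 138
  138]
 [145 137 142 142 139 140 145 144 139 140 143 140 139 143 142 145 142 144
  140]
 [143 136 143 140 142 141 143 146 141 148 144 142 144 144 148 140 143 145
  145]
 [135 138 139 140 144 138 138 143 143 139 142 142 140 140 141 144 146 145
  139]
 [131 133 132 137 132 133 137 138 136 138 141 143 143 137 139 140 142 145
  142]
 [128 134 133 134 135 133 134 137 139 136 132 137 136 138 139 141 136 144
  139]]
```

```bash
python3 -m pendant '[{"tx":-4,"ty":0.1,"tz":0,"ax":0,"ay":0,"az":0,"fingers":230},{"tx":-6.5,"ty":0.1,"tz":0,"ax":0,"ay":0,"az":0,"fingers":230},{"tx":-7.2,"ty":0.1,"tz":0,"ax":0,"ay":0,"az":0,"fingers":230},{"tx":-7.7,"ty":0.1,"tz":0,"ax":0,"ay":0,"az":0,"fingers":230},{"tx":-8.2,"ty":0.1,"tz":0,"ax":0,"ay":0,"az":0,"fingers":230},{"tx":-8.6,"ty":0.1,"tz":0,"ax":0,"ay":0,"az":0,"fingers":230},{"tx":-8.6,"ty":0.1,"tz":0,"ax":0,"ay":0,"az":0,"fingers":230}]' >/dev/null; cat > chk.py <<'E'
from h import *
s=st();off=np.array([-47.5,0,9.2]);M=TR(-.32,np.radians(35));slot=np.array([491.9,-7,82]);zs=M.apply([1,0,0])
rel(slot-M.apply(off),M);R0=R.from_rotvec(s['ee_rot']);print("F tool",R0.inv().apply(s['ft_force']).round(1),"M tool",R0.inv().apply(s['moment']).round(2))
im=get_image('wrist');m=mask(im,'red',(250,100,400,330),150,100);ys,xs=np.nonzero(m);print(rect(m))
E
python3 chk.py
```

```text
t 9.3 pos [578.7 -35.8 158.7] R [[0.775, -0.315, 0.548], [-0.259, -0.949, -0.18], [0.576, -0.002, -0.817]] F [ 0.6  0.2 -1.3] w 22.8 g 59.9 q [-0.24 -0.06  2.15 -0.11  0.44  1.74]
cm [-7.14  0.01  0.09] rad [-0.002 -0.003 -0.002] dist 71 deg 0
F tool [-0.4 -0.3  1.4] M tool [-0.01 -0.38  0.01]
((322.0, 244.5), (165.0, 52.0), 90.0)
```

```bash
python3 -m pendant '[{"tx":-1,"ty":0,"tz":0.05,"ax":0,"ay":0,"az":0,"fingers":230},{"tx":-2,"ty":0,"tz":0.05,"ax":0,"ay":0,"az":0,"fingers":230},{"tx":-3,"ty":0,"tz":0.05,"ax":0,"ay":0,"az":0,"fingers":230},{"tx":-4,"ty":0,"tz":0.05,"ax":0,"ay":0,"az":0,"fingers":230},{"tx":-5,"ty":0,"tz":0.05,"ax":0,"ay":0,"az":0,"fingers":230},{"tx":-5,"ty":0,"tz":0.05,"ax":0,"ay":0,"az":0,"fingers":230}]' >/dev/null; python3 chk.py
```

```text
t 10.1 pos [539.2 -22.6 128.6] R [[0.776, -0.315, 0.547], [-0.259, -0.949, -0.179], [0.575, -0.002, -0.818]] F [ 0.4  0.  -0.7] w 22.7 g 59.9 q [-0.23 -0.11  2.26 -0.14  0.38  1.77]
cm [-2.    0.01  0.03] rad [-0.002 -0.002 -0.001] dist 20 deg 0
F tool [-0.  -0.2  0.8] M tool [-0.01 -0.39  0.01]
((322.0, 244.5), (165.0, 52.0), 90.0)
```

Going in freely. Now I'll seat it slowly.

```bash
python3 -m pendant '[{"tx":-0.7,"ty":0,"tz":0,"ax":0,"ay":0,"az":0,"fingers":230},{"tx":-1.3,"ty":0,"tz":0,"ax":0,"ay":0,"az":0,"fingers":230},{"tx":-1.7,"ty":0,"tz":0,"ax":0,"ay":0,"az":0,"fingers":230},{"tx":-1.9,"ty":0,"tz":0,"ax":0,"ay":0,"az":0,"fingers":230},{"tx":-2.0,"ty":0,"tz":0,"ax":0,"ay":0,"az":0,"fingers":230},{"tx":-2.0,"ty":0,"tz":0,"ax":0,"ay":0,"az":0,"fingers":230}]' >/dev/null; python3 chk.py
```

```text
t 10.9 pos [524.8 -17.8 118.1] R [[0.775, -0.315, 0.548], [-0.259, -0.949, -0.18], [0.577, -0.002, -0.817]] F [-0.2  0.1 -0.9] w 22.7 g 59.9 q [-0.23 -0.12  2.3  -0.15  0.36  1.79]
cm [-0.15  0.01  0.05] rad [-0.002 -0.004 -0.002] dist 2 deg 0
F tool [-0.7 -0.   0.6] M tool [ 0.05 -0.38  0.04]
((322.5, 244.5), (165.0, 65.0), 90.0)
```

```bash
python3 -m pendant '[{"tx":-0.2,"ty":0,"tz":0,"ax":0,"ay":0,"az":0,"fingers":230},{"tx":-0.3,"ty":0,"tz":0,"ax":0,"ay":0,"az":0,"fingers":230},{"tx":-0.4,"ty":0,"tz":0,"ax":0,"ay":0,"az":0,"fingers":230},{"tx":-0.5,"ty":0,"tz":0,"ax":0,"ay":0,"az":0,"fingers":230},{"tx":-0.5,"ty":0,"tz":0,"ax":0,"ay":0,"az":0,"fingers":230}]' >/dev/null; python3 chk.py
```

```text
t 11.57 pos [523.3 -17.3 117.6] R [[0.771, -0.315, 0.553], [-0.257, -0.949, -0.181], [0.582, -0.003, -0.813]] F [ 7.2 -4.2  0. ] w 22.8 g 59.5 q [-0.23 -0.13  2.3  -0.16  0.35  1.8 ]
cm [-0.    0.02  0.1 ] rad [-0.002 -0.011 -0.002] dist 1 deg 1
F tool [6.6 1.7 4.7] M tool [-0.26  0.84  0.04]
((322.5, 244.5), (165.0, 65.0), 90.0)
```

```bash
python3 -m pendant '[{"tx":-0.1,"ty":0,"tz":0,"ax":0,"ay":0,"az":0,"fingers":230},{"tx":-0.2,"ty":0,"tz":0,"ax":0,"ay":0,"az":0,"fingers":230},{"tx":-0.3,"ty":0,"tz":0,"ax":0,"ay":0,"az":0,"fingers":230},{"tx":-0.3,"ty":0,"tz":0,"ax":0,"ay":0,"az":0,"fingers":230}]' >/dev/null; python3 chk.py
```

```text
t 12.12 pos [523.1 -17.1 118. ] R [[0.768, -0.314, 0.558], [-0.256, -0.949, -0.182], [0.587, -0.003, -0.81]] F [11.4 -5.6 -0.4] w 22.8 g 59.1 q [-0.23 -0.13  2.31 -0.16  0.34  1.8 ]
cm [-0.    0.02  0.15] rad [-0.003 -0.016 -0.002] dist 1 deg 1
F tool [10.   1.8  7.7] M tool [-0.32  1.64 -0.09]
((322.5, 244.5), (165.0, 65.0), 90.0)
```

```bash
python3 -m pendant '[{"tx":0.4,"ty":0,"tz":0,"ax":0,"ay":0,"az":0,"fingers":230},{"tx":0.4,"ty":0,"tz":0,"ax":0,"ay":0,"az":0,"fingers":140},{"tx":0.4,"ty":0,"tz":0,"ax":0,"ay":0,"az":0,"fingers":100},{"tx":0.4,"ty":0,"tz":0,"ax":0,"ay":0,"az":0,"fingers":60},{"tx":0.4,"ty":0,"tz":0,"ax":0,"ay":0,"az":0,"fingers":60},{"tx":0.4,"ty":0,"tz":-4,"ax":0,"ay":0,"az":0,"fingers":30},{"tx":0.4,"ty":0,"tz":-8,"ax":0,"ay":0,"az":0,"fingers":0},{"tx":0.4,"ty":0,"tz":-11,"ax":0,"ay":0,"az":0,"fingers":0},{"tx":0.4,"ty":0,"tz":-11,"ax":0,"ay":0,"az":0,"fingers":0}]' >/dev/null; python3 - <<'E'
from h import *
s=st();c=get_calibration('wrist');im=get_image('wrist');cv2.imwrite('pics/w7.png',im[:,:,::-1])
M=TR(-.32,np.radians(35));slot=np.array([491.9,-7,82]);zs=M.apply([1,0,0])
print("pred handle far corners/shoulder",proj(c,slot+zs*95+M.apply([[0,12,-11],[0,-12,-11]])).round(1),proj(c,slot+M.apply([[0,12,-11],[0,-12,-11]])).round(1))
m=mask(im,'red',(200,50,450,330),150,100);print(rect(m))
rel([410,-250,190],TR(.22))
E
```

```text
t 13.3 pos [462.    3.2 207.9] R [[0.772, -0.314, 0.552], [-0.258, -0.949, -0.18], [0.581, -0.003, -0.814]] F [ 0.3  0.2 -0.8] w 85.4 g 0.0 q [-0.21 -0.51  2.4  -0.11  0.64  1.75]
pred handle far corners/shoulder [[337.2 143.7]
 [308.2 143.7]] [[336.  249.1]
 [309.7 249.1]]
((321.8450622558594, 195.44082641601562), (33.895225524902344, 108.18936920166016), 4.714754581451416)
cm [ 1.6  25.65  3.04] rad [ 0.164 -0.602 -0.524] dist 259 deg 47
```

```bash
python3 -c "
from h import *
rel([439,-240,195],TR(.22))"
```

```text
cm [ 3.88 23.79  4.04] rad [ 0.164 -0.602 -0.524] dist 244 deg 47
```

```bash
python3 -m pendant '[{"tx":0,"ty":5,"tz":-1,"ax":0,"ay":0,"az":0,"fingers":0},{"tx":3.9,"ty":12,"tz":0,"ax":0.08,"ay":-0.3,"az":-0.26,"fingers":0},{"tx":3.9,"ty":18,"tz":2,"ax":0.164,"ay":-0.602,"az":-0.524,"fingers":0},{"tx":3.9,"ty":23.8,"tz":4,"ax":0.164,"ay":-0.602,"az":-0.524,"fingers":0},{"tx":3.9,"ty":23.8,"tz":4,"ax":0.164,"ay":-0.602,"az":-0.524,"fingers":0},{"tx":3.9,"ty":23.8,"tz":4,"ax":0.164,"ay":-0.602,"az":-0.524,"fingers":0},{"tx":3.9,"ty":23.8,"tz":4,"ax":0.164,"ay":-0.602,"az":-0.524,"fingers":0},{"tx":3.9,"ty":23.8,"tz":4,"ax":0.164,"ay":-0.602,"az":-0.524,"fingers":0}]' >/dev/null; cat > hl.py <<'E'
from h import *
import pickle,sys
k=sys.argv[1]
s=st();c=get_calibration('wrist');im=get_image('wrist');cv2.imwrite(f'pics/w{k}.png',im[:,:,::-1]);pickle.dump(c,open(f'w{k}.pkl','wb'))
u=proj(c,[[507,-225,18]])[0].astype(int);roi=(u[0]-150,0,u[0]+150,u[1]+150);print(u)
for n in('yellow','green'):
    m=mask(im,n,(max(roi[0],0),0,roi[2],roi[3]),110,70);r=rect(m);print(n,r,m.sum());b=cv2.boxPoints(r);print(np.array([atz(c,q,18) for q in b]).round(1).tolist())
E
python3 hl.py 8
```

```text
t 14.35 pos [ 438.1 -239.6  193.4] R [[0.976, 0.218, -0.003], [0.218, -0.976, 0.002], [-0.002, -0.002, -1.0]] F [-0.3  0.4  0.4] w 85.3 g 0.0 q [-0.73 -0.05  1.98 -0.    1.21  0.62]
[323 115]
yellow ((322.8277587890625, 83.99462890625), (93.83985137939453, 19.81700897216797), 89.06080627441406) 1225
[[574.8, -199.0, 18.0], [579.2, -217.4, 18.0], [494.3, -238.8, 18.0], [489.5, -218.8, 18.0]]
green ((459.0, 196.5), (77.0, 26.0), 90.0) 1111
[[492.7, -362.4, 18.0], [498.8, -389.4, 18.0], [415.0, -421.1, 18.0], [408.5, -391.9, 18.0]]
```

View pics/w8.png

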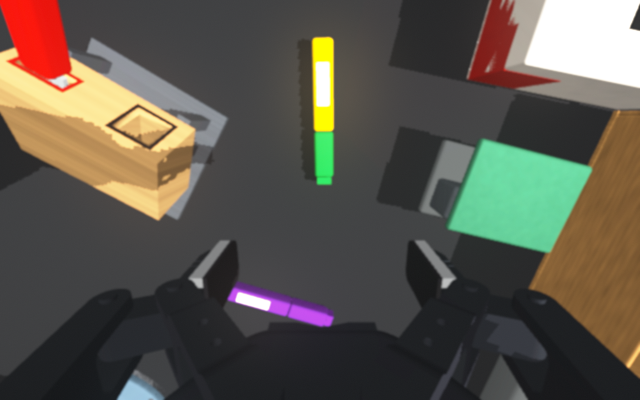

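```bash
python3 -m pendant '[{"tx":3,"ty":0,"tz":4,"ax":0,"ay":0,"az":-0.015,"fingers":0},{"tx":3,"ty":0,"tz":4,"ax":0,"ay":0,"az":-0.015,"fingers":0},{"tx":3,"ty":0,"tz":4,"ax":0,"ay":0,"az":-0.015,"fingers":0}]' >/dev/null; sed -i "s/roi=(u\[0\]-150,0,u\[0\]+150,u\[1\]+150)/roi=(u[0]-60,0,u[0]+60,u[1]+120)/" hl.py; python3 hl.py 9; python3 - <<'E'
from h import *
import pickle
V=[]
for k in(8,9):
    c=pickle.load(open(f'w{k}.pkl','rb'));im=cv2.imread(f'pics/w{k}.png')[:,:,::-1];u=proj(c,[[507,-225,18]])[0].astype(int)
    y=[];
    for n in('yellow','green'):
        m=mask(im,n,(u[0]-60,0,u[0]+60,u[1]+120),110,70);ys,xs=np.nonzero(m);y.append((ys.min()-.5,ys.max()+.5,xs[ys<ys.max()-12].mean(), xs.min()-.5,xs.max()+.5));
    print(k,y);V.append((c,y))
P=lambda f:tri([(c,f(y)) for c,y in V])
print("plain end",P(lambda y:((y[0][3]+y[0][4])/2,y[0][0])));print("joint",P(lambda y:((y[0][3]+y[0][4]+y[1][3]+y[1][4])/4,(y[0][1]+y[1][0])/2)));print("cap",P(lambda y:((y[1][3]+y[1][4])/2,y[1][1])))
E
```

```text
t 14.78 pos [ 467.6 -233.4  155.3] R [[0.972, 0.233, -0.001], [0.233, -0.972, -0.0], [-0.001, -0.0, -1.0]] F [-0.5 -0.1  0.7] w 85.3 g 0.0 q [-0.68  0.05  1.95 -0.    1.14  0.66]
[323 149]
yellow ((323.5, 114.5), (101.0, 23.0), 90.0) 1504
[[575.0, -198.9, 18.0], [579.6, -218.1, 18.0], [495.1, -239.4, 18.0], [490.1, -218.4, 18.0]]
green ((322.5, 194.0), (56.0, 21.0), 90.0) 1180
[[489.2, -218.6, 18.0], [493.8, -237.8, 18.0], [439.4, -251.4, 18.0], [434.5, -231.1, 18.0]]
8 [(np.float64(36.5), np.float64(131.5), np.float64(322.99797365754813), np.float64(312.5), np.float64(333.5)), (np.float64(131.5), np.float64(184.5), np.float64(323.4881101376721), np.float64(313.5), np.float64(333.5))]
9 [(np.float64(63.5), np.float64(165.5), np.float64(323.55762987012986), np.float64(311.5), np.float64(335.5)), (np.float64(165.5), np.float64(222.5), np.float64(322.5667372881356), np.float64(311.5), np.float64(333.5))]
plain end (array([ 578.02003856, -208.62207439,   16.32122172]), [0.28613422334654304, 0.28613422334653354])
joint (array([ 490.8821886 , -228.74739928,   10.81477939]), [0.07461633744197857, 0.07461633744188857])
cap (array([ 435.33516911, -241.5106767 ,   15.19747227]), [0.12312537322738333, 0.12312537322747448])
```

```bash
python3 -m pendant '[{"tx":5,"ty":0.12,"tz":2,"ax":0,"ay":0,"az":0,"fingers":0},{"tx":8.5,"ty":0.12,"tz":6,"ax":0,"ay":0,"az":0,"fingers":0},{"tx":8.5,"ty":0.12,"tz":10.5,"ax":0,"ay":0,"az":0,"fingers":0},{"tx":8.5,"ty":0.12,"tz":12.7,"ax":0,"ay":0,"az":0,"fingers":60},{"tx":8.5,"ty":0.12,"tz":13.5,"ax":0,"ay":0,"az":0,"fingers":100},{"tx":8.5,"ty":0.12,"tz":13.5,"ax":0,"ay":0,"az":0,"fingers":140},{"tx":8.5,"ty":0.12,"tz":13.5,"ax":0,"ay":0,"az":0,"fingers":235},{"tx":8.5,"ty":0.12,"tz":13.5,"ax":0,"ay":0,"az":0,"fingers":235},{"tx":8.5,"ty":0.12,"tz":13.5,"ax":0,"ay":0,"az":0,"fingers":235},{"tx":8.5,"ty":0.12,"tz":13.5,"ax":0,"ay":0,"az":0,"fingers":235}]' 40; python3 -c "
from h import *
st()"
```

```text
t: 16.08
position: [551.7, -215.8, 21.6]
ee_rot: [3.118, 0.368, 0.001]
ft_force: [-1.7, 0.6, 7.6]
grip_width: 18.8
gripper_force: 40.1
t 16.07 pos [ 551.7 -215.8   21.6] R [[0.972, 0.233, 0.001], [0.233, -0.972, -0.002], [0.0, 0.002, -1.0]] F [-1.7  0.6  7.6] w 18.8 g 40.1 q [-0.56  0.42  1.81 -0.    0.92  0.77]
```

```bash
python3 -m pendant '[{"tx":0,"ty":0,"tz":-3,"ax":0,"ay":0,"az":0,"fingers":235},{"tx":0,"ty":0,"tz":-8,"ax":0,"ay":0,"az":0,"fingers":235},{"tx":0,"ty":0,"tz":-13,"ax":0,"ay":0,"az":0,"fingers":235},{"tx":0,"ty":0,"tz":-17,"ax":0,"ay":0,"az":0,"fingers":235},{"tx":0,"ty":0,"tz":-17,"ax":0,"ay":0,"az":0,"fingers":235},{"tx":0,"ty":0,"tz":-17,"ax":0,"ay":0,"az":0,"fingers":235}]' >/dev/null; cat > chk2.py <<'E'
from h import *
s=st();c=get_calibration('wrist');im=get_image('wrist');R0=R.from_rotvec(s["ee_rot"])
off=np.array([-118.4,0,12.])
print("pred plain end",proj(c,s["position"]+R0.apply([[26.6,10,3],[26.6,-10,3]])).round(1).tolist())
m=mask(im,'yellow',(270,100,380,250),110,70);ys,xs=np.nonzero(m);print(rect(m),[(y,xs[ys==y].min(),xs[ys==y].max()) for y in range(ys.min(),ys.max(),8)])
M=TR(-.32,np.radians(35));pk=np.array([466.7,-82.9,82]);zs=M.apply([1,0,0])
tip=s["position"]+R0.apply(off);d=M.inv().apply(tip-pk);print("tip in pocket axes: out",d[0].round(1),"y",-d[1].round(1),"down",d[2].round(1),"F",R0.inv().apply(s['ft_force']).round(1),"M",R0.inv().apply(s['moment']).round(2))
for e in(40,-80): print(e);rel(pk+zs*e-M.apply(off),M)
for n in('scene','top'):
    print(n,proj(get_calibration(n),[tip,pk,s["position"]+R0.apply([26.6,0,12])]).round(1).tolist())
E
python3 chk2.py
```

```text
t 16.82 pos [ 550.2 -214.6  188.8] R [[0.972, 0.233, -0.003], [0.233, -0.972, 0.001], [-0.003, -0.002, -1.0]] F [-0.2 -0.3 -0.8] w 18.9 g 39.2 q [-0.56  0.17  1.76 -0.    1.22  0.77]
pred plain end [[342.5, 208.1], [300.8, 208.1]]
((323.0, 224.5), (49.0, 38.0), 90.0) [(200, np.int64(314), np.int64(328)), (208, np.int64(305), np.int64(341)), (216, np.int64(304), np.int64(342)), (224, np.int64(304), np.int64(341)), (232, np.int64(304), np.int64(341)), (240, np.int64(305), np.int64(339)), (248, np.int64(305), np.int64(339))]
tip in pocket axes: out 70.9 y -161.1 down -66.4 F [-0.3  0.2  0.8] M [ 0.02 -0.01  0.01]
40
cm [ 5.42 -8.24  0.52] rad [-0.171  0.6    0.537] dist 99 deg 47
-80
cm [ -2.9  -13.41   7.45] rad [-0.171  0.6    0.537] dist 156 deg 47
scene [[252.9, 198.4], [293.7, 201.3], [302.6, 206.6]]
top [[409.4, 222.4], [348.5, 211.6], [395.8, 171.1]]
```

```bash
python3 -m pendant '[{"tx":4,"ty":0,"tz":-2,"ax":-0.03,"ay":0.12,"az":0.1,"fingers":235},{"tx":5.9,"ty":-2,"tz":-1,"ax":-0.07,"ay":0.24,"az":0.21,"fingers":235},{"tx":5.9,"ty":-4,"tz":0,"ax":-0.1,"ay":0.36,"az":0.32,"fingers":235},{"tx":5.9,"ty":-6,"tz":0.2,"ax":-0.14,"ay":0.48,"az":0.43,"fingers":235},{"tx":5.6,"ty":-8.2,"tz":0.4,"ax":-0.171,"ay":0.6,"az":0.537,"fingers":235},{"tx":5.4,"ty":-8.2,"tz":0.5,"ax":-0.171,"ay":0.6,"az":0.537,"fingers":235},{"tx":5.4,"ty":-8.2,"tz":0.5,"ax":-0.171,"ay":0.6,"az":0.537,"fingers":235}]' >/dev/null; python3 chk2.py; python3 - <<'E'
from h import *
i2=get_image('scene');im=get_image('wrist')
a=cv2.resize(i2[150:250,250:370],None,fx=5,fy=5,interpolation=2)
b=im[0:300,220:420];b=cv2.resize(b,(200,300));a=np.hstack([a,np.vstack([b,np.zeros((200,200,3),np.uint8)])])
cv2.imwrite('pics/c10.png',a[:,:,::-1]);print(a.shape)
E
```

```text
t 17.75 pos [ 584.1 -122.9  183.9] R [[0.777, -0.314, 0.546], [-0.256, -0.95, -0.181], [0.575, 0.001, -0.818]] F [ 0.7 -0.6 -0.4] w 18.5 g 39.2 q [-0.42 -0.07  2.11  0.12  0.5   1.38]
pred plain end [[343.1, 208.2], [301.3, 208.2]]
((323.0, 224.0), (50.0, 38.0), 90.0) [(199, np.int64(309), np.int64(335)), (207, np.int64(305), np.int64(341)), (215, np.int64(304), np.int64(342)), (223, np.int64(304), np.int64(341)), (231, np.int64(304), np.int64(341)), (239, np.int64(305), np.int64(340)), (247, np.int64(305), np.int64(338))]
tip in pocket axes: out 41.7 y -1.1 down -0.2 F [0.5 0.3 0.8] M [-0.02 -0.29  0.02]
40
cm [-0.28 -0.13  0.06] rad [ 0.001 -0.003  0.001] dist 3 deg 0
-80
cm [-12.28  -0.14   0.02] rad [ 0.001 -0.003  0.001] dist 123 deg 0
scene [[300.4, 199.6], [293.7, 201.3], [327.5, 192.6]]
top [[353.0, 200.5], [348.5, 211.6], [368.3, 158.2]]
(500, 800, 3)
```

View pics/c10.png

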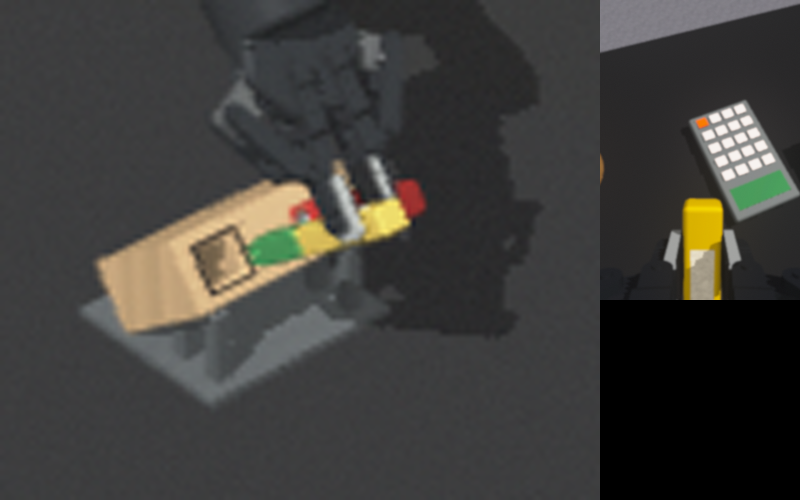

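The tip, at crop (250,255), lines up with the pocket at crop (223,260). The highlighter is straight in the jaws. Inserting it now.

```bash
python3 -m pendant '[{"tx":-2.5,"ty":-0.13,"tz":0,"ax":0,"ay":0,"az":0,"fingers":235},{"tx":-3.5,"ty":-0.13,"tz":0,"ax":0,"ay":0,"az":0,"fingers":235},{"tx":-4.2,"ty":-0.13,"tz":0,"ax":0,"ay":0,"az":0,"fingers":235},{"tx":-4.8,"ty":-0.13,"tz":0,"ax":0,"ay":0,"az":0,"fingers":235},{"tx":-5.4,"ty":-0.13,"tz":0,"ax":0,"ay":0,"az":0,"fingers":235},{"tx":-6,"ty":-0.13,"tz":0,"ax":0,"ay":0,"az":0,"fingers":235},{"tx":-6,"ty":-0.13,"tz":0,"ax":0,"ay":0,"az":0,"fingers":235}]' >/dev/null; python3 chk2.py
```

```text
t 18.77 pos [ 537.5 -105.8  149.5] R [[0.776, -0.314, 0.546], [-0.257, -0.949, -0.181], [0.576, 0.0, -0.818]] F [-0.6 -0.6 -0.7] w 18.5 g 39.2 q [-0.43 -0.14  2.25  0.15  0.43  1.35]
pred plain end [[343.1, 208.3], [301.3, 208.3]]
((322.9999694824219, 224.0), (37.99999237060547, 49.99999237060547), 0.0) [(199, np.int64(309), np.int64(336)), (207, np.int64(304), np.int64(341)), (215, np.int64(304), np.int64(342)), (223, np.int64(304), np.int64(341)), (231, np.int64(304), np.int64(341)), (239, np.int64(304), np.int64(340)), (247, np.int64(304), np.int64(339))]
tip in pocket axes: out -18.7 y 0.5 down -0.3 F [-0.7  0.8  0.3] M [ 0.03 -0.27  0.02]
40
cm [5.82 0.06 0.09] rad [ 0.    -0.003  0.   ] dist 58 deg 0
-80
cm [-6.18  0.05  0.05] rad [ 0.    -0.003  0.   ] dist 62 deg 0
scene [[290.7, 202.0], [293.7, 201.3], [316.1, 195.3]]
top [[346.5, 216.6], [348.5, 211.6], [361.1, 176.3]]
```

```bash
python3 -m pendant '[{"tx":-1,"ty":0.03,"tz":0.05,"ax":0,"ay":0,"az":0,"fingers":235},{"tx":-2,"ty":0.05,"tz":0.05,"ax":0,"ay":0,"az":0,"fingers":235},{"tx":-3,"ty":0.05,"tz":0.05,"ax":0,"ay":0,"az":0,"fingers":235},{"tx":-4,"ty":0.05,"tz":0.05,"ax":0,"ay":0,"az":0,"fingers":235},{"tx":-5,"ty":0.05,"tz":0.05,"ax":0,"ay":0,"az":0,"fingers":235},{"tx":-5.6,"ty":0.05,"tz":0.05,"ax":0,"ay":0,"az":0,"fingers":235},{"tx":-5.8,"ty":0.05,"tz":0.05,"ax":0,"ay":0,"az":0,"fingers":235},{"tx":-5.8,"ty":0.05,"tz":0.05,"ax":0,"ay":0,"az":0,"fingers":235}]' >/dev/null; python3 chk2.py
```

```text
t 19.82 pos [493.2 -91.7 116.3] R [[0.776, -0.314, 0.547], [-0.257, -0.949, -0.182], [0.576, 0.001, -0.817]] F [ 0.4 -0.1 -0.3] w 18.9 g 39.2 q [-0.45 -0.2   2.37  0.2   0.37  1.28]
pred plain end [[343.1, 208.2], [301.3, 208.2]]
((322.5, 223.5), (51.0, 39.0), 90.0) [(198, np.int64(310), np.int64(316)), (206, np.int64(304), np.int64(341)), (214, np.int64(303), np.int64(342)), (222, np.int64(303), np.int64(342)), (230, np.int64(303), np.int64(342)), (238, np.int64(304), np.int64(341)), (246, np.int64(304), np.int64(339))]
tip in pocket axes: out -75.8 y -0.1 down 0.4 F [ 0.1 -0.1  0.5] M [ 0.   -0.31  0.01]
40
cm [11.56 -0.    0.05] rad [ 0.    -0.004  0.   ] dist 116 deg 0
-80
cm [-0.44 -0.01  0.  ] rad [ 0.    -0.004  0.   ] dist 4 deg 0
scene [[281.7, 204.6], [293.7, 201.3], [305.5, 198.3]]
top [[341.4, 231.1], [348.5, 211.6], [355.4, 192.7]]
```

```bash
python3 -m pendant '[{"tx":-0.4,"ty":0,"tz":0,"ax":0,"ay":0,"az":0,"fingers":235},{"tx":-0.7,"ty":0,"tz":0,"ax":0,"ay":0,"az":0,"fingers":235},{"tx":-0.9,"ty":0,"tz":0,"ax":0,"ay":0,"az":0,"fingers":235},{"tx":-1.1,"ty":0,"tz":0,"ax":0,"ay":0,"az":0,"fingers":235},{"tx":-1.2,"ty":0,"tz":0,"ax":0,"ay":0,"az":0,"fingers":235},{"tx":-1.2,"ty":0,"tz":0,"ax":0,"ay":0,"az":0,"fingers":235}]' >/dev/null; python3 chk2.py
```

```text
t 20.62 pos [484.9 -89.1 110.5] R [[0.774, -0.315, 0.549], [-0.256, -0.949, -0.183], [0.579, 0.001, -0.815]] F [ 4.6 -0.6  1.6] w 18.8 g 39.2 q [-0.45 -0.21  2.39  0.21  0.36  1.27]
pred plain end [[343.1, 208.2], [301.3, 208.3]]
((322.5, 223.5), (51.0, 39.0), 90.0) [(198, np.int64(309), np.int64(334)), (206, np.int64(304), np.int64(341)), (214, np.int64(303), np.int64(342)), (222, np.int64(303), np.int64(342)), (230, np.int64(303), np.int64(342)), (238, np.int64(304), np.int64(341)), (246, np.int64(304), np.int64(340))]
tip in pocket axes: out -86.2 y -0.2 down 0.4 F [ 4.6 -0.9  1.3] M [0.18 0.49 0.1 ]
40
cm [12.63 -0.02  0.11] rad [ 0.001 -0.006  0.   ] dist 126 deg 0
-80
cm [ 0.63 -0.02  0.03] rad [ 0.001 -0.006  0.   ] dist 6 deg 0
scene [[280.1, 205.0], [293.7, 201.3], [303.6, 198.6]]
top [[340.5, 233.7], [348.5, 211.6], [354.4, 195.7]]
```

```bash
python3 -m pendant '[{"tx":-0.15,"ty":0,"tz":0,"ax":0,"ay":0,"az":0,"fingers":235},{"tx":-0.3,"ty":0,"tz":0,"ax":0,"ay":0,"az":0,"fingers":235},{"tx":-0.4,"ty":0,"tz":0,"ax":0,"ay":0,"az":0,"fingers":235},{"tx":-0.4,"ty":0,"tz":0,"ax":0,"ay":0,"az":0,"fingers":235}]' >/dev/null; python3 chk2.py|head -3; python3 chk2.py | grep tip
```

```text
t 21.18 pos [484.2 -89.4 111. ] R [[0.77, -0.316, 0.555], [-0.256, -0.949, -0.186], [0.585, 0.001, -0.811]] F [ 9.4 -1.1  5.1] w 19.3 g 39.4 q [-0.45 -0.22  2.4   0.22  0.35  1.26]
pred plain end [[343.2, 208.2], [301.3, 208.3]]
((322.5, 223.5), (51.0, 39.0), 90.0) [(198, np.int64(310), np.int64(328)), (206, np.int64(304), np.int64(341)), (214, np.int64(303), np.int64(342)), (222, np.int64(303), np.int64(342)), (230, np.int64(303), np.int64(342)), (238, np.int64(304), np.int64(341)), (246, np.int64(304), np.int64(340))]
tip in pocket axes: out -86.3 y -0.6 down 0.6 F [11.7 -1.2 -0.5] M [0.36 1.53 0.24]
```

It has bottomed out at 85–86 mm, as expected. Releasing and retreating.

```bash
python3 -m pendant '[{"tx":0.4,"ty":0,"tz":0,"ax":0,"ay":0,"az":0,"fingers":235},{"tx":0.4,"ty":0,"tz":0,"ax":0,"ay":0,"az":0,"fingers":160},{"tx":0.4,"ty":0,"tz":0,"ax":0,"ay":0,"az":0,"fingers":110},{"tx":0.4,"ty":0,"tz":0,"ax":0,"ay":0,"az":0,"fingers":110},{"tx":0.4,"ty":0,"tz":0,"ax":0,"ay":0,"az":0,"fingers":110},{"tx":0.4,"ty":0,"tz":-4,"ax":0,"ay":0,"az":0,"fingers":110},{"tx":0.4,"ty":0,"tz":-8,"ax":0,"ay":0,"az":0,"fingers":60},{"tx":0.4,"ty":0,"tz":-12,"ax":0,"ay":0,"az":0,"fingers":0},{"tx":0.4,"ty":0,"tz":-14,"ax":0,"ay":0,"az":0,"fingers":0},{"tx":0.4,"ty":0,"tz":-14,"ax":0,"ay":0,"az":0,"fingers":0}]' >/dev/null; python3 - <<'E'
from h import *
s=st();c=get_calibration('wrist');im=get_image('wrist');cv2.imwrite('pics/w11.png',im[:,:,::-1]);i2=get_image('scene')
M=TR(-.32,np.radians(35));slot=np.array([491.9,-7,82]);pk=np.array([466.7,-82.9,82]);zs=M.apply([1,0,0])
cs=get_calibration('scene')
print("pred HL end top",proj(c,pk+zs*60+M.apply([[0,10,-9],[0,-10,-9]])).round(1).tolist(),"opener far top",proj(c,slot+zs*95+M.apply([[0,12,-11],[0,-12,-11]])).round(1).tolist(),"shoulder",proj(c,slot+M.apply([[0,12,-11],[0,-12,-11]])).round(1).tolist())
for n,r in(('yellow',(200,50,450,330)),('red',(0,0,300,330))):
    m=mask(im,n,r,140,90);b=rect(m);print(n,b,cv2.boxPoints(b).round(0).tolist())
E
```

```text
t 22.52 pos [407.6 -63.4 225.3] R [[0.774, -0.314, 0.55], [-0.255, -0.949, -0.183], [0.58, 0.001, -0.815]] F [-0.3 -1.1  0.4] w 85.4 g 0.0 q [-0.49 -0.79  2.51  0.13  0.81  1.34]
pred HL end top [[332.3, 161.7], [311.5, 161.7]] opener far top [[248.1, 124.0], [222.0, 124.0]] shoulder [[254.6, 221.2], [230.8, 221.2]]
yellow ((322.5, 191.0), (62.0, 19.0), 90.0) [[313.0, 160.0], [332.0, 160.0], [332.0, 222.0], [313.0, 222.0]]
red ((241.9667510986328, 171.55941772460938), (32.90022659301758, 97.2442398071289), 0.622755765914917) [[225.0, 220.0], [226.0, 123.0], [259.0, 123.0], [258.0, 220.0]]
```

```bash
python3 -c "
from h import *
im=get_image('wrist');m=mask(im,'red',(0,0,300,330),140,90);ys,xs=np.nonzero(m);print(ys.min(),[(y,xs[ys==y].min(),xs[ys==y].max()) for y in range(ys.min()+3,ys.max(),10)])
print(hand_in())"
```

```text
120 [(123, np.int64(226), np.int64(253)), (133, np.int64(226), np.int64(255)), (143, np.int64(227), np.int64(255)), (153, np.int64(227), np.int64(256)), (163, np.int64(228), np.int64(256)), (173, np.int64(228), np.int64(257)), (183, np.int64(229), np.int64(257)), (193, np.int64(230), np.int64(258)), (203, np.int64(231), np.int64(258)), (213, np.int64(228), np.int64(257))]
the job is handed in; nothing more can be done
None
```

The opener is in its slot with the handle against the wood, the highlighter is at the bottom of its pocket, both are released, and the job is handed in at about 22.5 s; I didn't separately check that the bystanders stayed put.

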